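# Clamp a block with the inner knob of a coaxial cam clamp

### The job

Push the steel block in the clamping fixture home against its end stop, then turn the inner (upper, smaller) knob clockwise, seen from above, until its cam clamps the block firmly against the fence: feel for the rise in resistance, stop there and do not overtighten. Do not disturb the outer knob below it, leave the other things on the bench where they are, and let go.

Things in the scene. Friction and masses are not known exactly. Their poses are not given: they have to be found in the camera images.
- fixture: Steel clamping fixture fixed to the bench, plate 135 x 135 x 10 mm. Origin: on the knobs' common axis at bench level. The block's channel runs along its x on the +y side; beyond it the aluminium fence (24 mm high) faces the cam at y about 70 mm, but is adjustable: up to 2 mm off, unmeasured. A dark bridge (x -30 to 30, y -46 to 28, top z 44 mm) carries the knobs.
- stop_face (a point): Middle of the end stop's face, at the channel's far end: a ledge 36 mm wide, z 10 to 30 mm, at fixture x = 26, y = 47 mm, facing fixture -x. With the block home, the block's centre is 38 mm from this face along x.
- block: Grey steel block with holes, 51 x 76 x 25 mm (x, y, z), 0.72 kg, loose on the plate (underside at z 10 mm) in the channel, its 76 mm length (its y) along the fixture's x, 25 to 55 mm short of the stop. Origin: centre of its underside. Sliding it takes about 3 to 8 N. Clamped, its centre is at fixture y about 45 mm.
- inner_knob: Inner knob: round knurled steel, 28 mm diameter, z 60.5 to 88 mm above the bench, on top of the wider outer knob, same axis. Origin: on the axis at bench level. Turned clockwise from above it closes the cam; it starts 1.0 to 2.1 rad short of clamping, and stays where it is let go.
- cam (a point): Centre of the eccentric cam on the inner knob's shaft, under the bridge: 38 mm disc, z 14 to 32 mm, 5 mm off the axis. The knob runs at 0.1 to 0.25 N m while the cam slides the block a few mm to the fence; there torque rises steeply, about 0.15 N m per 10 N of cam force (some 7 N per 0.025 rad). A good clamp is 15 to 40 N; over 50 N is overtight, under 10 N loose.
- inner_top (a point): Centre of the inner knob's top face, 88 mm above the bench.
- outer_knob: Outer knob: dark round knurled steel knob, 60 mm diameter, z 46 to 60 mm above the bench, under the inner knob. Origin as the fixture's. It turns very easily (0.02 N m), is already set and must stay as it is.
- outer_mark (a point): White mark on the top face of the outer knob, 26 mm from the axis, z 60 mm; shows its setting.
- hex_key: Bystander: black L-shaped hex key, 34 x 110 x 6 mm, lying near the fixture. Origin: centre of its underside.
- deburr_tool: Bystander: deburring tool with blue handle, 17 x 137 x 17 mm, lying beside the fixture. Origin: centre of its underside.
- parallel: Bystander: ground steel bar 10 x 150 x 24 mm. Origin: centre of its underside.
- tool_holder: Bystander: grey taper tool holder standing on its flange, 63 mm wide, 104 mm high. Origin: centre of its underside.
- caliper: Bystander: caliper, 75 x 220 x 16 mm, lying flat. Origin: centre of its underside.
- spray_can: Bystander: spray can with red cap, 66 mm diameter, 212 mm high, standing. Origin: centre of its underside.

How it is judged:
By the outcome, as a careful person would: the job done as asked, in the order asked, and still so for the second after the job is handed in, with the robot touching nothing.
It also fails if it takes over 72 s, if anything falls off the work surface, if the arm or the gripper's body presses on something with over 40 N, if the wrist force passes 120 N, or if a joint passes its speed limit or range.

### The arm

A 6-joint arm with a two-finger parallel gripper is mounted at the origin on the work surface; the furniture and walls round the work are solid. World frame = base frame: x ahead of the robot, y to its left, z up, the work surface at z = 0. Lengths are in m, angles in rad, forces in N, time in s.
With the tool pointing down it reaches from about 0.35 to 0.85 m from the base axis. Payload 8.1 kg.
Tool frame: the origin (TCP) lies at the centre of the arm's flange, where the gripper is bolted on; the fingertips stand 186 mm ahead of it and the grasp point (between the pads) lies 167 mm ahead of it; z points along the fingers, y is the line along which they close (so a half turn about z gives the same grasp; the last joint's range is limited). The gripper opens to 93 mm and grips with 3 to 60 N. Pads are 15 mm wide; open, the fingers measure 128 mm over their backs; the gripper's body (75 mm by 188 mm) begins 65 mm behind the grasp point.
Start: joints at [1.047, 0.13, 1.488, -0, 1.523, -0.085], TCP at [0.255, 0.543, 0.405] pointing down, gripper open.
Joint ranges: [-2.96, 2.96], [-0.89, 2.26], [0.02, 2.5], [-1.34, 4.48], [0, 2.73], [-2.66, 2.66]. Speed limits (rad/s): [2.39, 2.39, 2.79, 3.14, 3.14, 3.14].

### API

Orientations are given as a rotation vector (axis times angle).
In Python, from plant import read_state, read_camera, camera_params, robot gives the robot as it stands.
- The arm moves only by the tool carry_out, never from a script. Its argument "targets" is a list of rows, each an object of numbers: "hand": the opening in per cent of the stroke, from 0 (shut) to 100 (fully open); "x", "y", "z": the shift along the tool's x, y, z in m; "ax", "ay", "az": the turn, a rotation vector about the tool's x, y, z in rad. In form: [{"hand": .., "x": .., "y": .., "z": .., "ax": .., "ay": .., "az": ..}, ...]. A call has 1 to 8 rows; each row is the pose to reach, as a shift and turn from the pose commanded when the call began, along the tool's axes at that moment; what a row does not reach only later rows make up. A row lasts 1/8 s, in which the tool goes at most 62.5 mm and 10.7 degrees, less where a joint would pass 70% of its speed; a pose out of reach is approached as far as the arm can. A call with a gripper value outside its range is refused whole. The fingers move at their own pace and stop on an object; "newtons" is the grip in N (left out, the last holds). Time passes only in rows, so rows that repeat a pose let the fingers close. It gives the time, the measured TCP pose, the force, the opening and the grip force at its end, in the units of the state.
- read_state(): the state, without advancing time (a new reading comes with each control period).
- read_camera(name): name is "side" or "top"; returns (picture, depth): 420x560x3 uint8, blue, green, red; 420x560 float32, m along the optical axis (not along the pixel's ray), 0 where there is no reading.
- camera_params(name): a dict with "fx", "fy", "cx", "cy" (pixels), "k1" (the pictures are not rectified: a ray, as slopes to the right and down, at radius r is drawn at 1 + k1 r^2 times it, then the intrinsics apply), "position" and "rotation" of the camera in the world. Camera axes: x right, y up, looking along -z (the intrinsics and any distortion apply to the point x, -y, -z); pixel columns grow to the right and rows downward; lengths in m; the calibration is good to about 2 mm. A picture is of the moment at which its call begins. camera_params takes no time and is no camera call.
- robot.close_job(): hands the job in; it is judged then, once.
The state is a dict: "t": time; "q": joint angles; "dq": joint speeds; "joint_torque": joint torques, N m; "tool_pos": TCP position; "orientation": TCP orientation; "force": force on the tool from outside, world axes, zero at the start; "wrist_torque": the same for the moment, N m; "opening": finger opening in m; "gripper_force": force on a finger pad.
Only numpy, scipy, OpenCV 4.12 (cv2) and the standard library are available. Lean on these libraries where they do the work, as an engineer would, in place of code of your own. Each camera call takes 0.05 s, during which the arm holds its last target. There are 200 camera calls.

## Working session

There is one attempt and no reset: what is moved stays moved. The work goes in short steps, Python scripts to look and compute and a tool call to move; the robot and the scene stay as the last step left them, time stands still between calls to the robot, and variables do not carry over. Pictures are saved under pics/ and viewed, at most 10 in all, crops included, and the job is handed in when it is done.

Besides the shell and the picture viewer there is one more tool, called after "Request:" as name(argument=value, ...) on one line, values as JSON. carry_out: Moves the arm, as the interface text tells. Its arguments: {"type":"object","properties":{"targets":{"type":"array","items":{"type":"object","properties":{"hand":{"type":"number"},"x":{"type":"number"},"y":{"type":"number"},"z":{"type":"number"},"ax":{"type":"number"},"ay":{"type":"number"},"az":{"type":"number"}}}},"newtons":{"type":"number"}},"required":["targets"]}

```bash
mkdir -p pics; ls; python3 - <<'E'
from plant import *
import cv2,numpy as np
for n in("top","side"):
    p,d=read_camera(n);cv2.imwrite(f"pics/{n}0.png",p);np.savez(f"{n}0.npz",p=p,d=d);print(camera_params(n))
print(read_state())
E
```

```text
pics
{'fx': 453.91874230994955, 'fy': 453.91874230994955, 'cx': 275.1334426152822, 'cy': 216.27688904529361, 'k1': 0.027277520784745286, 'position': array([0.34229325, 0.25187042, 1.07426884]), 'rotation': array([ 0.11403496, -0.12963978, -1.5840698 ])}
{'fx': 477.70921239230756, 'fy': 477.70921239230756, 'cx': 277.3470020574401, 'cy': 208.10455565630926, 'k1': -0.08654837353493433, 'position': array([ 0.22322753, -0.73942669,  0.47044393]), 'rotation': array([ 1.19089389, -0.17124993, -0.26828529])}
{'t': 0.1, 'q': array([ 1.04660809e+00,  1.31087304e-01,  1.48915478e+00, -5.48287128e-06,
        1.52298212e+00, -8.53753669e-02]), 'dq': array([-0.00153433, -0.00211321, -0.00348811,  0.0009484 ,  0.00209874,
        0.00117128]), 'joint_torque': array([ 1.53116438e-03, -5.61336422e+01, -4.93098092e+01,  7.69691099e-02,
        2.90594070e-02, -2.42563038e-05]), 'tool_pos': array([0.25478687, 0.54299715, 0.40379966]), 'orientation': array([-6.83662629e-01, -3.06580505e+00,  2.44692103e-03]), 'force': array([-1.08533598,  0.48103944, -0.53869504]), 'wrist_torque': array([-0.01743969, -0.04319915, -0.03802127]), 'gripper_force': 0.0, 'opening': 0.09286255985413648}
```

View pics/top0.png

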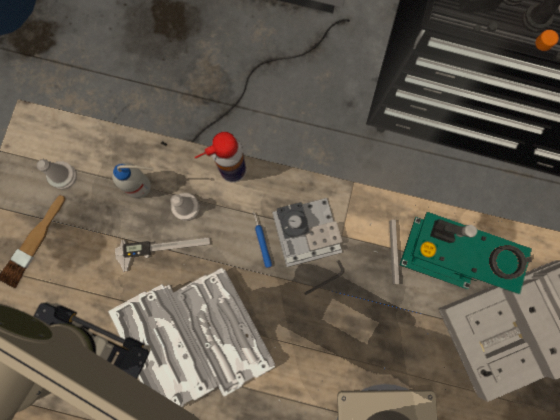

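View pics/side0.png

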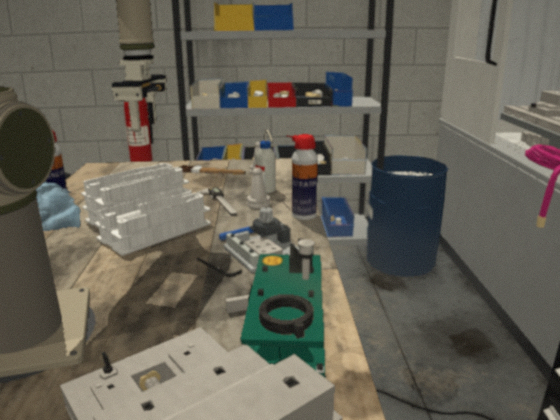

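```bash
cat > h.py <<'E'
import numpy as np,cv2
from scipy.spatial.transform import Rotation as R
from plant import *
def ray(n,u,v):
    c=camera_params(n);xd=(u-c['cx'])/c['fx'];yd=(v-c['cy'])/c['fy'];x,y=xd,yd
    for _ in range(20):
        s=1+c['k1']*(x*x+y*y);x,y=xd/s,yd/s
    return np.array(c['position']),R.from_rotvec(c['rotation']).as_matrix()@[x,-y,-1]
def onz(n,u,v,z):
    p,r=ray(n,u,v);return p+r*(z-p[2])/r[2]
def atdepth(n,u,v,d):
    p,r=ray(n,u,v);return p+r*d
def proj(n,P):
    c=camera_params(n);q=R.from_rotvec(c['rotation']).as_matrix().T@(np.array(P)-c['position'])
    x,y=q[0]/-q[2],-q[1]/-q[2];s=1+c['k1']*(x*x+y*y);return np.array([c['fx']*x*s+c['cx'],c['fy']*y*s+c['cy']])
def toworld(n,poi):pass
E
python3 - <<'E'
from h import *
a=np.load("top0.npz");p,d=a['p'],a['d']
c=cv2.resize(p[185:280,245:355],None,fx=6,fy=6,interpolation=cv2.INTER_CUBIC);cv2.imwrite("pics/c0.png",c)
a2=np.load("side0.npz");c=cv2.resize(a2['p'][190:290,200:310],None,fx=6,fy=6,interpolation=cv2.INTER_CUBIC);cv2.imwrite("pics/c1.png",c)
for v in range(196,270,6):
    print(v,[int(1000*atdepth('top',u,v,d[v,u])[2]) if d[v,u] else None for u in range(268,348,6)])
E
```

```text
196 [-1, 3, 1, 0, 1, 1, -1, 0, -1, -1, 2, 2, 1, 0]
202 [0, 1, 1, -1, -2, 2, 0, 10, 9, 12, 6, -1, 0, 3]
208 [1, 2, 47, 43, 44, 47, 8, 10, 10, 6, 9, 1, 1, 0]
214 [-2, 9, 45, 62, 60, 60, 46, 12, 9, 12, 11, 2, 0, -9]
220 [4, 0, 41, 60, 86, 86, 59, 8, 10, 9, 8, 1, 0, 0]
226 [0, -1, 9, 58, 83, 87, 59, 9, 36, 35, 36, 36, -2, 2]
232 [-1, 1, 12, 60, 59, 60, 58, 24, 33, 8, 34, 33, 4, -3]
238 [5, 0, 14, 43, 17, 12, 10, 35, 36, 38, 31, 13, 34, 1]
244 [0, 0, -1, 32, 11, 11, 11, 36, 17, 38, 33, 27, 0, 0]
250 [0, 1, 1, 31, 11, 12, 11, 30, 32, 34, 33, 34, 9, 0]
256 [16, 0, -2, 11, 10, 35, 32, 35, 11, 9, 0, 0, 2, 0]
262 [15, 1, 1, 9, 10, 10, 13, 0, 1, 2, 2, 3, 2, 3]
268 [-1, 0, -1, -1, 0, -1, 3, 3, 0, 2, 3, 0, 0, 0]
```

View pics/c0.png

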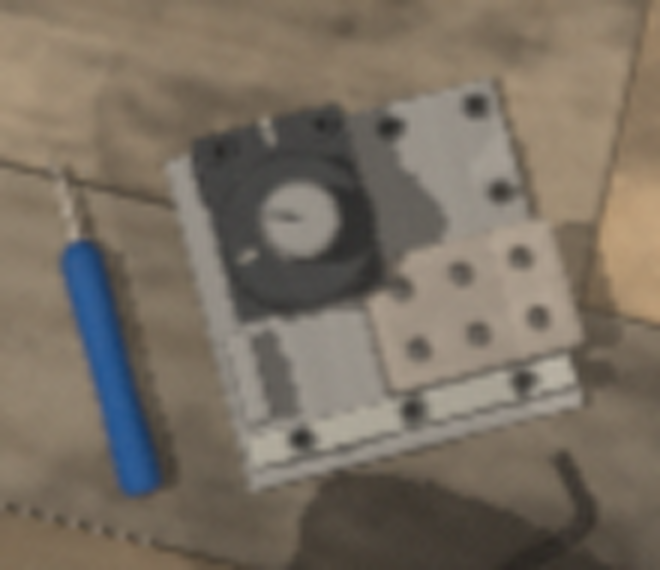

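View pics/c1.png

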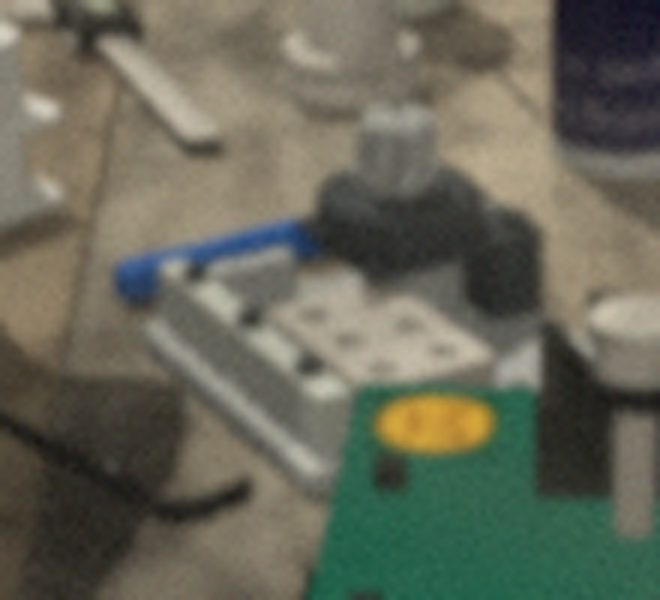

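```bash
python3 - <<'E'
from h import *
np.set_printoptions(precision=4,suppress=True)
f=lambda x,y,z:onz('top',245+(x+.5)/6-.5,185+(y+.5)/6-.5,z)
TR,BR,BL,TL=[f(*q,.010) for q in((497,82),(580,402),(252,487),(170,165))]
print(TR,BR,BL,TL,np.linalg.norm(TR-BR),np.linalg.norm(BR-BL),np.linalg.norm(BL-TL),'plate c',(TR+BR+BL+TL)/4)
for a,b in((BR,BL),(TR,TL)): print('xdir',np.degrees(np.arctan2(*(b-a)[[1,0]])))
for a,b in((TR,BR),(TL,BL)): print('ydir',np.degrees(np.arctan2(*(b-a)[[1,0]])))
O=f(300,219,.088);print('O',O)
print('outermark',f(250,256,.060)-O)
B=[f(*q,.035) for q in((548,218),(583,343),(397,392),(366,300))];print('block',*B,sum(B)/4)
th=np.arctan2(*(BL-BR+TL-TR)[[1,0]]);ex=np.array([np.cos(th),np.sin(th),0]);ey=np.array([-ex[1],ex[0],0])
print(np.degrees(th));
for P in B+[TR,BR,BL,TL,f(237,345,.03),f(250,430,.034),f(575,362,.034)]: print((P-O)@ex,(P-O)@ey)
# side view check of the knob top
a=np.load("side0.npz");print(proj('side',O),'side seen',200+398/6-.1,190+118/6)
s=read_state();M=R.from_rotvec(s['orientation']).as_matrix();print(M)
print("yaw of tool y",np.degrees(np.arctan2(M[1,1],M[0,1])))
E
```

```text
[0.5499 0.1142 0.01  ] [0.422  0.0862 0.01  ] [0.391  0.2152 0.01  ] [0.5185 0.2449 0.01  ] 0.13090714751939322 0.13260615222859626 0.13083854694016517 plate c [0.4703 0.1651 0.01  ]
xdir 103.48800767304932
xdir 103.5068101580745
ydir -167.6698098582418
ydir -166.84868822799783
O [0.4847 0.1982 0.088 ]
outermark [-0.0097  0.0176 -0.028 ]
block [0.4912 0.0996 0.035 ] [0.4427 0.088  0.035 ] [0.4251 0.1599 0.035 ] [0.4606 0.1707 0.035 ] [0.4549 0.1296 0.035 ]
103.49747495942377
-0.09739129354665542 0.016690131689842826
-0.09728771813300162 0.06662718364489437
-0.023336923378171188 0.06698803729742966
-0.021072606654740395 0.029916430349743447
-0.09690243800900947 -0.0437037772869483
-0.09423565597380976 0.08717620416644631
0.038370494444532804 0.08715429294675231
0.03758001365705413 -0.0436818660672543
0.031032250085157996 0.03388886570316542
0.03467483983643973 0.06692980785368281
-0.0925043316835228 0.07283306144149444
[266.781  209.4502] side seen 266.2333333333333 209.66666666666666
[[-0.9053  0.4249 -0.0008]
 [ 0.4249  0.9053 -0.0014]
 [ 0.0001 -0.0016 -1.    ]]
yaw of tool y 64.85789585308095
```

```bash
cat >> h.py <<'E'
O=np.array([.4847,.1982,0]);th=np.radians(103.5)
ex=np.array([np.cos(th),np.sin(th),0]);ey=np.array([-ex[1],ex[0],0])
def W(fx,fy,z):return O+fx*ex+fy*ey+[0,0,z]
def go(P,yaw,s=None):
    "tool-axes shift and turn to TCP P, tool down with tool y at world yaw"
    s=s or read_state();M=R.from_rotvec(s['orientation']).as_matrix()
    y=np.array([np.cos(yaw),np.sin(yaw),0]);z=np.array([0,0,-1.]);T=np.c_[np.cross(y,z),y,z]
    print('shift',np.round(M.T@(P-s['tool_pos']),4),'turn',np.round(R.from_matrix(M.T@T).as_rotvec(),4))
E
python3 - <<'E'
from h import *
np.set_printoptions(precision=4,suppress=True)
for n,u,v,z in(('can',232,172,0),('parallel',395,250,.024),('can top',225,145,.2),('cast',245,300,.1)):print(n,onz('top',u,v,z))
a=np.load("top0.npz")['d']
for u,v in((470,230),(245,300),(225,142),(260,340),(185,207)):print(u,v,atdepth('top',u,v,a[v,u]))
s=read_state();
go(W(-.13,.042,.30),th+np.pi/2-np.pi)
go(W(-.13,.042,.202),th+np.pi/2-np.pi)
E
```

```text
can [0.6204 0.3426 0.    ]
parallel [ 0.4226 -0.0362  0.024 ]
can top [0.6241 0.3395 0.2   ]
cast [0.3166 0.3075 0.1   ]
470 230 [ 0.449  -0.1475  0.172 ]
245 300 [ 0.314   0.3132 -0.0001]
225 142 [0.6256 0.338  0.2143]
260 340 [0.2281 0.2783 0.0427]
185 207 [0.524  0.4429 0.0653]
shift [-0.403  -0.342   0.1043] turn [-0.0016  0.0006  0.8964]
shift [-0.403  -0.3419  0.2023] turn [-0.0016  0.0006  0.8964]
```

Request:
carry_out(targets=[{"hand": 0,"x": -0.02,"y": -0.017,"z": 0,"az": 0.05},{"hand": 0,"x": -0.06,"y": -0.05,"z": 0,"az": 0.15},{"hand": 0,"x": -0.105,"y": -0.089,"z": 0,"az": 0.28},{"hand": 0,"x": -0.15,"y": -0.127,"z": 0,"az": 0.41},{"hand": 0,"x": -0.195,"y": -0.165,"z": 0,"az": 0.54},{"hand": 0,"x": -0.24,"y": -0.204,"z": 0,"az": 0.67},{"hand": 0,"x": -0.285,"y": -0.242,"z": 0,"az": 0.8},{"hand": 0,"x": -0.33,"y": -0.28,"z": 0,"az": 0.896}])

```text
schema error: expected keys hand, x, y, z, ax, ay, az
```

```bash
python3 -c "
from h import *
s=read_state();print(s['tool_pos'],s['q'],s['opening'],s['force'])
go(W(-.13,.042,.25),th-np.pi/2);go(W(-.13,.042,.202),th-np.pi/2)"
```

```text
[0.25478687 0.54299715 0.40379966] [ 1.04660809e+00  1.31087304e-01  1.48915478e+00 -5.48287128e-06
  1.52298212e+00 -8.53753669e-02] 0.09286255985413648 [-1.08533598  0.48103944 -0.53869504]
shift [-0.403  -0.342   0.1543] turn [-1.600e-03  6.000e-04  8.964e-01]
shift [-0.403  -0.3419  0.2023] turn [-1.600e-03  6.000e-04  8.964e-01]
```

Request:
carry_out(targets=[{"hand": 0,"x": -0.02,"y": -0.017,"z": 0,"ax": 0,"ay": 0,"az": 0.05},{"hand": 0,"x": -0.06,"y": -0.05,"z": 0,"ax": 0,"ay": 0,"az": 0.15},{"hand": 0,"x": -0.105,"y": -0.089,"z": 0,"ax": 0,"ay": 0,"az": 0.28},{"hand": 0,"x": -0.15,"y": -0.127,"z": 0,"ax": 0,"ay": 0,"az": 0.41},{"hand": 0,"x": -0.195,"y": -0.165,"z": 0,"ax": 0,"ay": 0,"az": 0.54},{"hand": 0,"x": -0.24,"y": -0.204,"z": 0,"ax": 0,"ay": 0,"az": 0.67},{"hand": 0,"x": -0.285,"y": -0.242,"z": 0,"ax": 0,"ay": 0,"az": 0.8},{"hand": 0,"x": -0.33,"y": -0.28,"z": 0,"ax": 0,"ay": 0,"az": 0.896}])

```text
t: 1.1
tool_pos: [0.4349, 0.1477, 0.4045]
orientation: [-1.949, -2.464, -0.0]
force: [0.8, 0.5, 0.3]
opening: 0.0177
gripper_force: 0.0
```

```bash
python3 -c "
from h import *
s=read_state();print(s['tool_pos'],s['q'],s['opening'],s['force'])
go(W(-.13,.042,.25),th-np.pi/2);go(W(-.13,.042,.202),th-np.pi/2)"
```

```text
[0.4349292  0.14766811 0.40454631] [ 2.15578148e-01 -2.59622298e-01  1.86178870e+00  6.97610627e-05
  1.53938492e+00 -1.69334466e-02] 0.017715375359870757 [0.78513017 0.49387021 0.29928943]
shift [-0.0924  0.0185  0.1545] turn [ 0.     -0.0001 -0.0031]
shift [-0.0924  0.0185  0.2025] turn [ 0.     -0.0001 -0.0031]
```

Request:
carry_out(targets=[{"hand": 0,"x": -0.046,"y": 0.009,"z": 0.03,"ax": 0,"ay": 0,"az": 0},{"hand": 0,"x": -0.092,"y": 0.0185,"z": 0.07,"ax": 0,"ay": 0,"az": -0.003},{"hand": 0,"x": -0.092,"y": 0.0185,"z": 0.12,"ax": 0,"ay": 0,"az": -0.003},{"hand": 0,"x": -0.092,"y": 0.0185,"z": 0.165,"ax": 0,"ay": 0,"az": -0.003},{"hand": 0,"x": -0.092,"y": 0.0185,"z": 0.19,"ax": 0,"ay": 0,"az": -0.003},{"hand": 0,"x": -0.092,"y": 0.0185,"z": 0.2025,"ax": 0,"ay": 0,"az": -0.003},{"hand": 0,"x": -0.092,"y": 0.0185,"z": 0.2025,"ax": 0,"ay": 0,"az": -0.003}])

```text
t: 1.98
tool_pos: [0.4739, 0.0644, 0.2017]
orientation: [-1.94, -2.47, 0.001]
force: [-0.0, 0.3, 0.4]
opening: 0.0003
gripper_force: 0.0
```

```bash
python3 -c "
from h import *
s=read_state();print(s['tool_pos'],s['opening'],s['force'])
go(W(-.105,.042,.202),th-np.pi/2)
p,d=read_camera('side');cv2.imwrite('pics/s1.png',cv2.resize(p[170:310,190:370],None,fx=4,fy=4,interpolation=cv2.INTER_CUBIC))"
```

```text
[0.47386271 0.06440773 0.20171889] 0.0003437890439349844 [-0.02145369  0.26506079  0.39184577]
shift [ 0.0226 -0.0002 -0.0003] turn [-0.0015 -0.0003  0.0034]
```

View pics/s1.png

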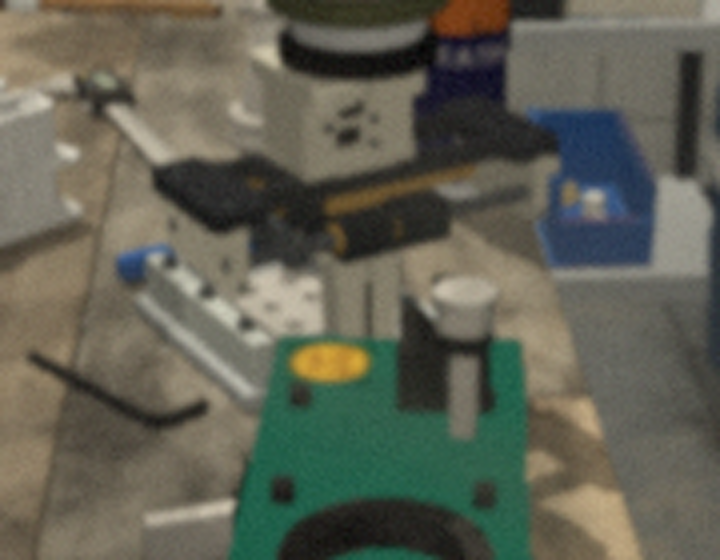

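Request:
carry_out(targets=[{"hand": 0,"x": 0.008,"y": 0,"z": 0,"ax": 0,"ay": 0,"az": 0.003},{"hand": 0,"x": 0.016,"y": 0,"z": 0,"ax": 0,"ay": 0,"az": 0.003},{"hand": 0,"x": 0.022,"y": 0,"z": 0,"ax": 0,"ay": 0,"az": 0.003},{"hand": 0,"x": 0.028,"y": 0,"z": 0,"ax": 0,"ay": 0,"az": 0.003},{"hand": 0,"x": 0.034,"y": 0,"z": 0,"ax": 0,"ay": 0,"az": 0.003},{"hand": 0,"x": 0.04,"y": 0,"z": 0,"ax": 0,"ay": 0,"az": 0.003},{"hand": 0,"x": 0.046,"y": 0,"z": 0,"ax": 0,"ay": 0,"az": 0.003},{"hand": 0,"x": 0.052,"y": 0,"z": 0,"ax": 0,"ay": 0,"az": 0.003}])

```text
t: 3.02
tool_pos: [0.4623, 0.1148, 0.203]
orientation: [1.943, 2.466, 0.0]
force: [2.4, -7.4, 3.1]
opening: 0.0001
gripper_force: 3.0
```

Request:
carry_out(targets=[{"hand": 0,"x": 0.004,"y": 0,"z": 0,"ax": 0,"ay": 0,"az": 0},{"hand": 0,"x": 0.008,"y": 0,"z": 0,"ax": 0,"ay": 0,"az": 0},{"hand": 0,"x": 0.012,"y": 0,"z": 0,"ax": 0,"ay": 0,"az": 0}])

```text
t: 3.4
tool_pos: [0.4596, 0.1264, 0.203]
orientation: [1.943, 2.466, -0.0]
force: [1.2, -6.1, 2.5]
opening: 0.0003
gripper_force: 3.1
```

```bash
python3 -c "
from h import *
s=read_state();P=s['tool_pos'];print((P-O)@ex,(P-O)@ey,P[2],s['force'],s['force']@ex,s['force']@ey)"
```

```text
-0.06395663666400717 0.04121381200562174 0.20297243124538206 [ 1.23530554 -6.07616857  2.46829073] -6.196659896893886 0.21727943630282254
```

Request:
carry_out(targets=[{"hand": 0,"x": 0.0015,"y": 0,"z": 0,"ax": 0,"ay": 0,"az": 0},{"hand": 0,"x": 0.003,"y": 0,"z": 0,"ax": 0,"ay": 0,"az": 0}])

```text
t: 3.65
tool_pos: [0.4589, 0.1293, 0.203]
orientation: [1.943, 2.466, 0.0]
force: [1.4, -5.5, 3.0]
opening: 0.0004
gripper_force: 3.1
```

Request:
carry_out(targets=[{"hand": 0,"x": 0.001,"y": 0,"z": 0,"ax": 0,"ay": 0,"az": 0},{"hand": 0,"x": 0.002,"y": 0,"z": 0,"ax": 0,"ay": 0,"az": 0}])

```text
t: 3.9
tool_pos: [0.4584, 0.1311, 0.203]
orientation: [1.943, 2.466, -0.0]
force: [2.8, -10.4, 2.5]
opening: 0.0002
gripper_force: 5.4
```

Request:
carry_out(targets=[{"hand": 0,"x": 0.001,"y": 0,"z": 0,"ax": 0,"ay": 0,"az": 0}])

```text
t: 4.03
tool_pos: [0.4584, 0.1315, 0.203]
orientation: [1.941, 2.465, -0.002]
force: [2.9, -14.7, 2.0]
opening: 0.0005
gripper_force: 7.3
```

Request:
carry_out(targets=[{"hand": 0,"x": 0.001,"y": 0,"z": 0,"ax": 0,"ay": 0,"az": 0}])

```text
t: 4.15
tool_pos: [0.4583, 0.1318, 0.203]
orientation: [1.941, 2.464, -0.003]
force: [4.6, -17.6, 2.7]
opening: 0.0004
gripper_force: 9.9
```

Request:
carry_out(targets=[{"hand": 0,"x": -0.01,"y": 0,"z": 0,"ax": 0,"ay": 0,"az": 0},{"hand": 0,"x": -0.025,"y": 0,"z": -0.01,"ax": 0,"ay": 0,"az": 0},{"hand": 0,"x": -0.03,"y": 0,"z": -0.04,"ax": 0,"ay": 0,"az": 0},{"hand": 50,"x": -0.03,"y": 0,"z": -0.08,"ax": 0,"ay": 0,"az": 0},{"hand": 65,"x": -0.03,"y": 0,"z": -0.12,"ax": 0,"ay": 0,"az": 0}])

```text
t: 4.78
tool_pos: [0.4643, 0.1036, 0.324]
orientation: [-1.945, -2.467, -0.0]
force: [0.2, -0.4, -0.2]
opening: 0.0158
gripper_force: 0.0
```

```bash
python3 -c "
from h import *
s=read_state();print(s['tool_pos'],s['q'],s['opening'],s['force'],s['wrist_torque'])
go(W(0,0,.32),th-np.pi/2+1.2)
p,d=read_camera('top');cv2.imwrite('pics/t1.png',cv2.resize(p[170:290,230:370],None,fx=5,fy=5,interpolation=cv2.INTER_CUBIC))"
```

```text
[0.46431432 0.10364599 0.32402199] [ 1.11674372e-01 -1.58248333e-01  1.92318996e+00  2.98617152e-04
  1.37654798e+00 -1.24015978e-01] 0.015806343831885453 [ 0.16709735 -0.37006989 -0.2031674 ] [-0.05323639 -0.02725097 -0.03428253]
shift [0.0872 0.0419 0.0041] turn [ 3.0e-04 -2.0e-04 -1.2e+00]
```

View pics/t1.png

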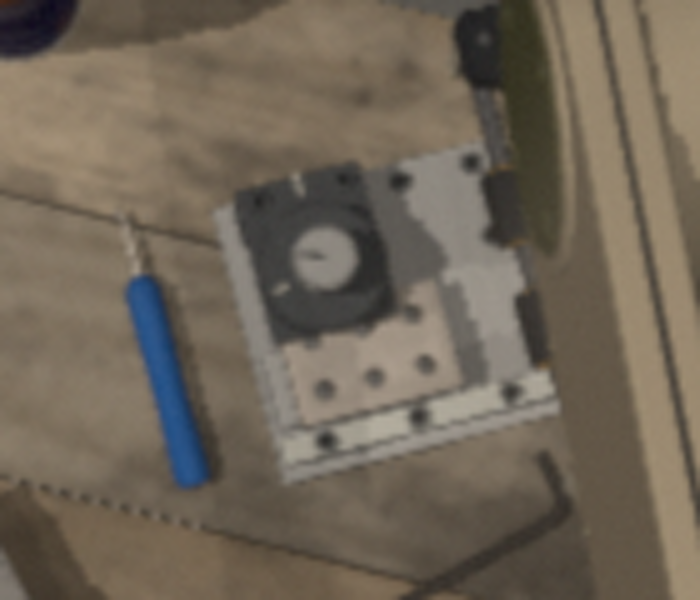

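Request:
carry_out(targets=[{"hand": 65,"x": 0.012,"y": 0.006,"z": 0,"ax": 0,"ay": 0,"az": -0.15},{"hand": 65,"x": 0.025,"y": 0.012,"z": 0,"ax": 0,"ay": 0,"az": -0.3},{"hand": 65,"x": 0.04,"y": 0.019,"z": 0,"ax": 0,"ay": 0,"az": -0.46},{"hand": 65,"x": 0.055,"y": 0.026,"z": 0,"ax": 0,"ay": 0,"az": -0.62},{"hand": 65,"x": 0.068,"y": 0.032,"z": 0,"ax": 0,"ay": 0,"az": -0.78},{"hand": 65,"x": 0.08,"y": 0.038,"z": 0,"ax": 0,"ay": 0,"az": -0.94},{"hand": 65,"x": 0.087,"y": 0.042,"z": 0,"ax": 0,"ay": 0,"az": -1.09},{"hand": 65,"x": 0.087,"y": 0.042,"z": 0,"ax": 0,"ay": 0,"az": -1.2}])

```text
t: 5.82
tool_pos: [0.4851, 0.1988, 0.3228]
orientation: [0.204, 3.135, 0.001]
force: [-0.7, -0.0, -0.1]
opening: 0.0605
gripper_force: 0.0
```

Request:
carry_out(targets=[{"hand": 65,"x": 0,"y": 0,"z": 0,"ax": 0,"ay": 0,"az": 0}])

```text
t: 5.95
tool_pos: [0.485, 0.1984, 0.3226]
orientation: [0.213, 3.134, 0.0]
force: [0.1, -0.3, -0.4]
opening: 0.0604
gripper_force: 0.0
```

```bash
python3 -c "
from h import *
s=read_state();print(s['tool_pos'],s['q'],s['opening'],s['force'],s['wrist_torque'])
go(W(0,0,.2525),th-np.pi/2+1.2)
p,d=read_camera('side');cv2.imwrite('pics/s2.png',cv2.resize(p[130:270,190:370],None,fx=4,fy=4,interpolation=cv2.INTER_CUBIC))
print(proj('side',W(0,0,.088)),proj('side',s['tool_pos']-[0,0,.186]))"
```

```text
[0.4850301  0.19840069 0.32263825] [ 2.90356958e-01 -2.10060770e-02  1.79710304e+00  1.84970804e-04
  1.36517823e+00 -1.14503001e+00] 0.06035549815263252 [ 0.09948949 -0.30099341 -0.42169733] [ 0.05936389 -0.00215689 -0.01542676]
shift [ 0.0003 -0.0003  0.0701] turn [ 0.0003  0.0002 -0.0003]
[266.76012545 209.45237674] [266.48779315 188.37653187]
```

View pics/s2.png

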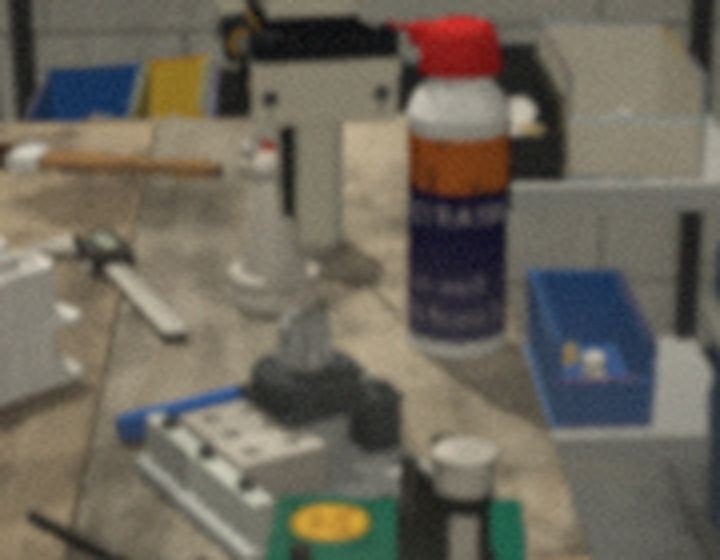

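Request:
carry_out(targets=[{"hand": 65,"x": 0,"y": 0,"z": 0.02,"ax": 0,"ay": 0,"az": 0},{"hand": 65,"x": 0,"y": 0,"z": 0.04,"ax": 0,"ay": 0,"az": 0},{"hand": 65,"x": 0,"y": 0,"z": 0.06,"ax": 0,"ay": 0,"az": 0},{"hand": 65,"x": 0,"y": 0,"z": 0.07,"ax": 0,"ay": 0,"az": 0},{"hand": 45,"x": 0,"y": 0,"z": 0.07,"ax": 0,"ay": 0,"az": 0},{"hand": 35,"x": 0,"y": 0,"z": 0.07,"ax": 0,"ay": 0,"az": 0}], newtons=4)

```text
t: 6.75
tool_pos: [0.4854, 0.1987, 0.2532]
orientation: [0.212, 3.133, 0.001]
force: [-0.3, 0.2, 0.6]
opening: 0.0453
gripper_force: 0.0
```

Request:
carry_out(targets=[{"hand": 25,"x": 0,"y": 0,"z": 0,"ax": 0,"ay": 0,"az": 0},{"hand": 20,"x": 0,"y": 0,"z": 0,"ax": 0,"ay": 0,"az": 0},{"hand": 15,"x": 0,"y": 0,"z": 0,"ax": 0,"ay": 0,"az": 0}], newtons=4)

```text
t: 7.12
tool_pos: [0.4852, 0.1982, 0.253]
orientation: [0.212, 3.134, -0.002]
force: [-1.1, -5.5, 5.1]
opening: 0.0278
gripper_force: 4.0
```

```bash
cat > st.py <<'E'
from h import *
s=read_state();M=R.from_rotvec(s['orientation']).as_matrix();P=s['tool_pos']
print(round(s['t'],2),P,'yaw',np.arctan2(M[1,1],M[0,1]),'open',s['opening'],'grip',s['gripper_force'],'F tool',np.round(M.T@s['force'],2),'T world',np.round(s['wrist_torque'],3),'q6',s['q'][5])
E
python3 st.py
```

```text
7.12 [0.48524233 0.19816424 0.25296662] yaw 1.4358598257570747 open 0.027844338921886144 grip 4.0001146495342255 F tool [ 0.3  -5.62 -5.12] T world [-1.04   0.196 -0.02 ] q6 -1.1450669334848218
```

Request:
carry_out(targets=[{"hand": 15,"x": 0,"y": -0.0013,"z": 0,"ax": 0,"ay": 0,"az": 0},{"hand": 15,"x": 0,"y": -0.0013,"z": 0,"ax": 0,"ay": 0,"az": 0}], newtons=4)

```text
t: 7.38
tool_pos: [0.4851, 0.1976, 0.2529]
orientation: [0.211, 3.133, 0.002]
force: [0.7, 1.9, 4.6]
opening: 0.0276
gripper_force: 4.0
```

```bash
python3 st.py
```

```text
7.38 [0.48509657 0.19764755 0.25291041] yaw 1.4359984257492677 open 0.027598983133817322 grip 4.00149330496788 F tool [-0.48  1.99 -4.63] T world [ 0.244 -0.052 -0.027] q6 -1.147445858281581
```

Request:
carry_out(targets=[{"hand": 10,"x": 0,"y": 0.0003,"z": 0,"ax": 0,"ay": 0,"az": 0},{"hand": 10,"x": 0,"y": 0.0003,"z": 0,"ax": 0,"ay": 0,"az": 0},{"hand": 10,"x": 0,"y": 0.0003,"z": 0,"ax": 0,"ay": 0,"az": 0.05},{"hand": 10,"x": 0,"y": 0.0003,"z": 0,"ax": 0,"ay": 0,"az": 0.1},{"hand": 10,"x": 0,"y": 0.0003,"z": 0,"ax": 0,"ay": 0,"az": 0.15}], newtons=55)

```text
t: 8.0
tool_pos: [0.4851, 0.1977, 0.2529]
orientation: [0.448, 3.108, 0.0]
force: [-0.4, -2.1, 6.3]
opening: 0.0271
gripper_force: 55.0
```

```bash
python3 st.py
```

```text
8.0 [0.48512121 0.19772096 0.25293816] yaw 1.2847417702765855 open 0.027063205103248993 grip 55.00196635723114 F tool [-0.27 -2.15 -6.31] T world [-0.184  0.052  0.218] q6 -0.9954053171251078
```

Request:
carry_out(targets=[{"hand": 10,"x": 0,"y": 0,"z": 0,"ax": 0,"ay": 0,"az": 0.08},{"hand": 10,"x": 0,"y": 0,"z": 0,"ax": 0,"ay": 0,"az": 0.16},{"hand": 10,"x": 0,"y": 0,"z": 0,"ax": 0,"ay": 0,"az": 0.24},{"hand": 10,"x": 0,"y": 0,"z": 0,"ax": 0,"ay": 0,"az": 0.32},{"hand": 10,"x": 0,"y": 0,"z": 0,"ax": 0,"ay": 0,"az": 0.4}])

```text
t: 8.62
tool_pos: [0.485, 0.1974, 0.2529]
orientation: [1.058, 2.957, -0.001]
force: [-1.9, -4.2, 8.5]
opening: 0.0267
gripper_force: 55.0
```

```bash
python3 st.py
```

```text
8.62 [0.48503585 0.19743598 0.25290609] yaw 0.8838404403765194 open 0.02667939186380612 grip 55.00169098377228 F tool [-1.15 -4.44 -8.54] T world [-0.596  0.252  0.34 ] q6 -0.594518785498893
```

Request:
carry_out(targets=[{"hand": 10,"x": 0,"y": -0.0006,"z": 0,"ax": 0,"ay": 0,"az": 0},{"hand": 10,"x": 0,"y": -0.0006,"z": 0,"ax": 0,"ay": 0,"az": 0}])

```text
t: 8.88
tool_pos: [0.4848, 0.1972, 0.2529]
orientation: [1.054, 2.958, 0.001]
force: [0.4, -0.7, 5.3]
opening: 0.0267
gripper_force: 55.0
```

```bash
python3 st.py
```

```text
8.88 [0.48484771 0.19722865 0.25293056] yaw 0.8859512674128358 open 0.026729423659951672 grip 55.002742409706116 F tool [-0.74 -0.24 -5.29] T world [-0.193 -0.067 -0.051] q6 -0.5974336629056108
```

Request:
carry_out(targets=[{"hand": 10,"x": 0,"y": 0,"z": 0,"ax": 0,"ay": 0,"az": 0.05},{"hand": 10,"x": 0,"y": 0,"z": 0,"ax": 0,"ay": 0,"az": 0.1}])

```text
t: 9.12
tool_pos: [0.4848, 0.1972, 0.2529]
orientation: [1.202, 2.901, 0.001]
force: [0.4, -1.6, 6.5]
opening: 0.027
gripper_force: 55.0
```

```bash
python3 st.py
```

```text
9.12 [0.48480587 0.19717641 0.25289661] yaw 0.7849145335361789 open 0.027011538902106433 grip 55.00229895114899 F tool [-1.43 -0.87 -6.49] T world [-0.301 -0.047  0.35 ] q6 -0.4962131922196354
```

Request:
carry_out(targets=[{"hand": 10,"x": 0,"y": 0,"z": 0,"ax": 0,"ay": 0,"az": 0.05},{"hand": 10,"x": 0,"y": 0,"z": 0,"ax": 0,"ay": 0,"az": 0.1}], newtons=60)

```text
t: 9.38
tool_pos: [0.4848, 0.1971, 0.2529]
orientation: [1.346, 2.837, 0.0]
force: [0.1, -2.3, 6.9]
opening: 0.0269
gripper_force: 60.0
```

```bash
python3 st.py
```

```text
9.38 [0.48477998 0.19711788 0.25292545] yaw 0.6848226804724797 open 0.026880938715474388 grip 60.00257849693298 F tool [-1.84 -1.36 -6.89] T world [-0.371  0.06   0.344] q6 -0.3961799122581018
```

Request:
carry_out(targets=[{"hand": 10,"x": 0,"y": -0.0002,"z": 0,"ax": 0,"ay": 0,"az": 0.05},{"hand": 10,"x": 0,"y": -0.0002,"z": 0,"ax": 0,"ay": 0,"az": 0.1}])

```text
t: 9.62
tool_pos: [0.4846, 0.197, 0.2529]
orientation: [1.486, 2.766, 0.001]
force: [-0.0, -1.9, 5.8]
opening: 0.0271
gripper_force: 60.0
```

```bash
python3 st.py; python3 -c "
from h import *
for n in('top','side'):
    p,d=read_camera(n);np.savez(n+'2.npz',p=p,d=d)
    cv2.imwrite('pics/m_%s.png'%n,p)
a=np.load('top2.npz')['p'][170:290,230:370];b=np.load('side2.npz')['p'][150:270,200:340]
cv2.imwrite('pics/m.png',cv2.resize(np.vstack([a,b]),None,fx=2.5,fy=2.5,interpolation=cv2.INTER_CUBIC))"
```

```text
9.62 [0.48462323 0.1970133  0.25290556] yaw 0.5848527913153209 open 0.02711170568177119 grip 60.0029057264328 F tool [-1.56 -1.05 -5.83] T world [-0.41   0.077  0.357] q6 -0.29634268251201556
```

View pics/m.png

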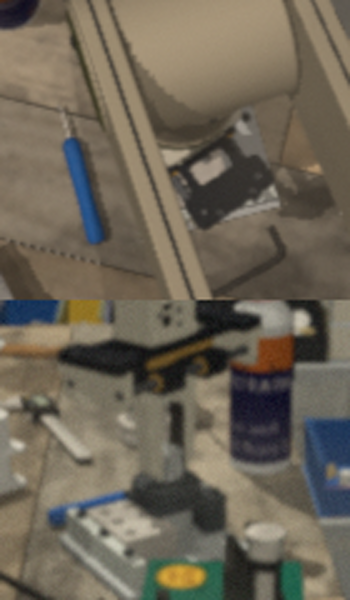

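Request:
carry_out(targets=[{"hand": 10,"x": 0,"y": -0.0002,"z": 0,"ax": 0,"ay": 0,"az": 0.05},{"hand": 10,"x": 0,"y": -0.0002,"z": 0,"ax": 0,"ay": 0,"az": 0.1}])

```text
t: 9.98
tool_pos: [0.4845, 0.1969, 0.2529]
orientation: [1.623, 2.689, 0.001]
force: [0.9, -2.0, 5.7]
opening: 0.0267
gripper_force: 60.0
```

```bash
python3 st.py
```

```text
9.97 [0.48450542 0.19692526 0.25291347] yaw 0.484865848812995 open 0.02670736997113556 grip 60.00293254852295 F tool [-2.19 -0.12 -5.72] T world [-0.309  0.056  0.379] q6 -0.19648741982508514
```

Request:
carry_out(targets=[{"hand": 10,"x": -0.0002,"y": 0,"z": 0,"ax": 0,"ay": 0,"az": 0.025},{"hand": 10,"x": -0.0004,"y": 0,"z": 0,"ax": 0,"ay": 0,"az": 0.05}])

```text
t: 10.22
tool_pos: [0.4846, 0.1968, 0.2529]
orientation: [1.688, 2.648, 0.001]
force: [-1.5, 0.8, 7.3]
opening: 0.0271
gripper_force: 60.0
```

```bash
python3 st.py
```

```text
10.22 [0.48456257 0.1967882  0.25292689] yaw 0.4357328741636699 open 0.027066489850329972 grip 60.00347077846527 F tool [ 1.31 -1.03 -7.26] T world [-0.028  0.196  0.338] q6 -0.14802969229049615
```

Request:
carry_out(targets=[{"hand": 10,"x": 0,"y": 0,"z": 0,"ax": 0,"ay": 0,"az": 0.033},{"hand": 10,"x": 0,"y": 0,"z": 0,"ax": 0,"ay": 0,"az": 0.066},{"hand": 10,"x": 0,"y": 0,"z": 0,"ax": 0,"ay": 0,"az": 0.1}])

```text
t: 10.6
tool_pos: [0.4845, 0.1968, 0.2529]
orientation: [1.819, 2.561, 0.001]
force: [-1.3, -1.1, 7.5]
opening: 0.0274
gripper_force: 60.0
```

```bash
python3 st.py
```

```text
10.6 [0.48447408 0.19677702 0.25292272] yaw 0.3355322090912577 open 0.027418140095186377 grip 60.00225841999054 F tool [-0.62 -1.55 -7.53] T world [-0.092  0.289  0.337] q6 -0.04777158800781905
```

Request:
carry_out(targets=[{"hand": 10,"x": 0,"y": -0.0003,"z": 0,"ax": 0,"ay": 0,"az": 0.033},{"hand": 10,"x": 0,"y": -0.0003,"z": 0,"ax": 0,"ay": 0,"az": 0.066},{"hand": 10,"x": 0,"y": -0.0003,"z": 0,"ax": 0,"ay": 0,"az": 0.1}])

```text
t: 10.98
tool_pos: [0.4843, 0.1967, 0.2529]
orientation: [1.944, 2.467, 0.002]
force: [1.2, 0.3, 6.0]
opening: 0.027
gripper_force: 60.0
```

```bash
python3 st.py
```

```text
10.97 [0.48434556 0.19667942 0.25292219] yaw 0.23584827386497037 open 0.027021093119584096 grip 60.00540912151337 F tool [ 0.02  1.21 -6.04] T world [-0.047  0.08   0.732] q6 0.05194562215449452
```

Request:
carry_out(targets=[{"hand": 65,"x": 0,"y": 0,"z": 0,"ax": 0,"ay": 0,"az": 0},{"hand": 65,"x": 0,"y": 0,"z": 0,"ax": 0,"ay": 0,"az": 0},{"hand": 65,"x": 0,"y": 0,"z": 0,"ax": 0,"ay": 0,"az": 0},{"hand": 65,"x": 0,"y": 0,"z": -0.02,"ax": 0,"ay": 0,"az": 0},{"hand": 65,"x": 0,"y": 0,"z": -0.06,"ax": 0,"ay": 0,"az": 0},{"hand": 65,"x": 0,"y": 0,"z": -0.1,"ax": 0,"ay": 0,"az": 0},{"hand": 65,"x": -0.05,"y": 0,"z": -0.13,"ax": 0,"ay": 0,"az": 0},{"hand": 65,"x": -0.1,"y": 0,"z": -0.14,"ax": 0,"ay": 0,"az": 0}])

```text
t: 11.98
tool_pos: [0.5079, 0.0986, 0.3948]
orientation: [1.94, 2.467, 0.004]
force: [0.2, 0.8, -0.1]
opening: 0.0604
gripper_force: 0.0
```

Request:
carry_out(targets=[{"hand": 65,"x": -0.05,"y": 0,"z": 0,"ax": 0,"ay": 0,"az": 0},{"hand": 65,"x": -0.09,"y": 0,"z": 0,"ax": 0,"ay": 0,"az": 0},{"hand": 65,"x": -0.09,"y": 0,"z": 0,"ax": 0,"ay": 0,"az": 0}])

```text
t: 12.35
tool_pos: [0.5287, 0.0093, 0.3919]
orientation: [-1.949, -2.464, 0.001]
force: [-0.3, 0.5, -0.3]
opening: 0.0602
gripper_force: 0.0
```

```bash
python3 st.py; python3 -c "
from h import *
p,d=read_camera('top');np.savez('top3.npz',p=p,d=d);cv2.imwrite('pics/t3.png',cv2.resize(p[170:290,230:370],None,fx=5,fy=5,interpolation=cv2.INTER_CUBIC))"
```

```text
12.35 [0.52866824 0.00931135 0.39190188] yaw 0.23242301442540825 open 0.06019021749835863 grip 0.0 F tool [ 0.59 -0.18  0.3 ] T world [-0.053  0.076 -0.026] q6 -0.3115474755823719
```

View pics/t3.png

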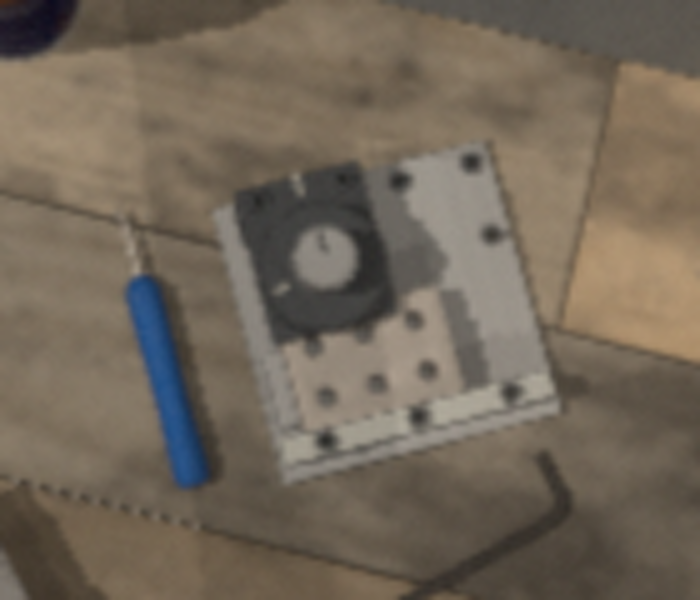

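```bash
python3 -c "
from plant import robot
print(robot.close_job())"
```

```text
the job is handed in; nothing more can be done
None
```

The block is home against its end stop and clamped against the fence at roughly 25–35 N (estimated from knob torque rising from 0.34 to 0.73 N m). The outer knob's mark is where it started, nothing else was seen to move, the arm is clear, and the job was handed in at about 12 s.

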